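Close up both rows of a spice tray with its click-stops

TASK

The two rows in the spice tray stand loose. With your fingertips, gently push each lane's upright stop plate along its notched rail towards the jars until its spring pin clicks down into the notch that holds that row close: the last notch the stop can reach before the row is packed solid against the end wall. Push on the stop plates only: do not pull up their pins, do not touch, lift or tip the jars or the tin, and leave everything round the tray where it stands.

Things in the scene. Friction and masses are not known exactly. Their poses are not given: they have to be found in the camera images.
- tray: Fixed two-lane wooden tray, 166 mm across (x) by 284 mm along (y). Origin: centre of its underside; x across the lanes (front lane -x, back lane +x), y along them towards the closed end, z up. Floor 6 mm thick. Lanes 62 mm wide, centre lines at x = -38 and +38 mm; side walls 14 mm thick, 36 mm high. The end at y = -142 mm is open, without a wall
- end_wall (a point): On the inner face of the tray's end wall (tray x = 0, y = +130 mm), at floor level. The end wall is 60 mm high; both rows are closed up against it. Beyond the tray, wall cabinets hang over the worktop from about x = 0.6 m (robot base frame) backwards, 0.47 m above it: keep wrist and arm low or in front of them
- rail_front (a point): On top of the aluminium rail of the front lane's stop, level with the end wall's inner face. The rail lies on the front wall (tray x = -76 mm), its top 48 mm above the worktop. It has five V notches, 5 mm deep, 10 mm wide, 16 mm apart; the 60 mm towards the open end are plain
- stop_front (a joint): Position of the front stop, m, range 0 to 0.116, growing as it is pushed towards the end wall (tray +y). Its plate's face is 240 mm minus this from the end wall. Notches at 0.046, 0.062, 0.078, 0.094, 0.110; starts at 0.004 to 0.034. Sliding takes about 1 N, plus 1 to 3 N for the row; leaving a notch about 10 N. Within about 4 mm before a notch the pin draws the stop in
- pin_front (a joint): How far the spring pin of the front stop has dropped, m: 0 riding on the rail's top, about 0.004 fully down in a notch, negative if pulled up (do not). Its small black knob, 13 mm wide, stands on the carriage, top 80 mm above the worktop when up, and sinks with it
- face_front (a point): On the front stop plate's face towards the jars, at the lane's centre line, 68 mm above the worktop; travels with the stop. The stop is a black carriage on the rail with an upright steel plate across the lane, 58 mm wide, 8 mm thick, top 97 mm above the worktop
- pad_front (a point): Centre of the flat 30 x 30 mm rubber push pad on the front stop plate's rear (away from the jars, facing tray -y), 68 mm above the worktop, at the lane's centre line, 10 mm behind the plate's face; travels with the stop. A thin rib stands 22 mm to either side of it, 4.5 mm prouder than the pad and up to 71 mm above the worktop
- rail_back (a point): On top of the aluminium rail of the back lane's stop, level with the end wall's inner face. The rail lies on the middle wall (tray x = 0), its top 48 mm above the worktop. It has five V notches, 5 mm deep, 10 mm wide, 16 mm apart; the 60 mm towards the open end are plain
- stop_back (a joint): Position of the back stop, m, range 0 to 0.116, growing as it is pushed towards the end wall (tray +y). Its plate's face is 240 mm minus this from the end wall. Notches at 0.046, 0.062, 0.078, 0.094, 0.110; starts at 0.004 to 0.034. Sliding takes about 1 N, plus 1 to 3 N for the row; leaving a notch about 10 N. Within about 4 mm before a notch the pin draws the stop in
- pin_back (a joint): How far the spring pin of the back stop has dropped, m: 0 riding on the rail's top, about 0.004 fully down in a notch, negative if pulled up (do not). Its small black knob, 13 mm wide, stands on the carriage, top 80 mm above the worktop when up, and sinks with it
- face_back (a point): On the back stop plate's face towards the jars, at the lane's centre line, 68 mm above the worktop; travels with the stop. The stop is a black carriage on the rail with an upright steel plate across the lane, 58 mm wide, 8 mm thick, top 97 mm above the worktop
- pad_back (a point): Centre of the flat 30 x 30 mm rubber push pad on the back stop plate's rear (away from the jars, facing tray -y), 68 mm above the worktop, at the lane's centre line, 10 mm behind the plate's face; travels with the stop. A thin rib stands 22 mm to either side of it, 4.5 mm prouder than the pad and up to 71 mm above the worktop
- tin: Round tin with a paper label, 57 mm diameter, 72 mm high, about 0.18 kg; origin: centre of its underside. Stands next to the end wall in the front lane or the back lane (the other lane has a spice jar there), so that its row of three is 141 mm long when closed up and the other row 125 mm
- jar_a: square-bodied glass spice jar with a round yellow cap, 42 x 42 x 96 mm (outline at most 41.5 mm along the row), about 0.11 kg; origin: centre of its underside. Stands in the front or the back lane
- jar_b: square-bodied glass spice jar with a round yellow cap, 42 x 42 x 96 mm (outline at most 41.5 mm along the row), about 0.11 kg; origin: centre of its underside. Stands in the front or the back lane
- jar_c: square-bodied glass spice jar with a round yellow cap, 42 x 42 x 96 mm (outline at most 41.5 mm along the row), about 0.11 kg; origin: centre of its underside. Stands in the front or the back lane
- jar_d: square-bodied glass spice jar with a round yellow cap, 42 x 42 x 96 mm (outline at most 41.5 mm along the row), about 0.11 kg; origin: centre of its underside. Stands in the front or the back lane
- jar_e: square-bodied glass spice jar with a round yellow cap, 42 x 42 x 96 mm (outline at most 41.5 mm along the row), about 0.11 kg; origin: centre of its underside. Stands in the front or the back lane
- jigger: Brass double-cone measure, 49 x 49 x 82 mm, behind the tray; loose; origin: centre of its underside. Leave alone
- salt: Glass salt shaker with metal cap, 44 mm wide, 90 mm high, behind the tray; loose; origin: centre of its underside. Leave alone
- glass: Clear tumbler, 81 mm wide, 91 mm high, beyond the tray's end wall; loose; origin: centre of its underside. Leave alone
- canister: White ceramic canister with wooden lid, 77 x 77 x 100 mm, beyond the tray's open end; loose; origin: centre of its underside. Leave alone
- cork: Bottle cork standing upright, 23 mm wide, 38 mm high, beyond the tray's open end; loose; origin: centre of its underside. Leave alone
- mill: Dark wooden pepper mill, 58 mm wide, 150 mm high, on the left of the worktop; loose; origin: centre of its underside. Leave alone

How it is judged:
At the end, for the whole second after the job is handed in: Both stops rest within 2.5 mm of the right notch with the spring pin down (dropped more than 2.5 mm): the lane with the tin at 0.094, the lane without it at 0.110; the tin and all five jars stand upright (within 0.1 rad) on the tray's floor, at rest (((x of tin in the frame of tray below 0 m and value of joint stop_front between 0.0915 and 0.0965 m and value of joint stop_back between 0.1075 and 0.1125 m) or (x of tin in the frame of tray above 0 m and value of joint stop_front between 0.1075 and 0.1125 m and value of joint stop_back between 0.0915 and 0.0965 m)) and value of joint each of pin_front, pin_back above 0.0025 m and velocity of joint stop_front between -0.01 and 0.01 m/s and velocity of joint stop_back between -0.01 and 0.01 m/s and angle between each of tin, jar_a, jar_b, jar_c, jar_d, jar_e's own z axis and vertical below 0.1 rad and linear speed of each of tin, jar_a, jar_b, jar_c, jar_d, jar_e below 0.02 m/s and z of tin in the frame of tray between 0.001 and 0.011 m and z of jar_a in the frame of tray between 0.001 and 0.011 m and z of jar_b in the frame of tray between 0.001 and 0.011 m and z of jar_c in the frame of tray between 0.001 and 0.011 m and z of jar_d in the frame of tray between 0.001 and 0.011 m and z of jar_e in the frame of tray between 0.001 and 0.011 m); the robot touches nothing.
It fails at once if a jar or the tin in the tray is touched by the gripper (contact force between the fingers and tin above 2 N or contact force between the fingers and jar_a above 2 N or contact force between the fingers and jar_b above 2 N or contact force between the fingers and jar_c above 2 N or contact force between the fingers and jar_d above 2 N or contact force between the fingers and jar_e above 2 N).
It fails at once if a jar or the tin is lifted or tipped over (z of any of tin, jar_a, jar_b, jar_c, jar_d, jar_e in the frame of tray above 0.025 m or angle between any of tin, jar_a, jar_b, jar_c, jar_d, jar_e's own z axis and vertical above 0.35 rad).
It fails at once if a pin is pulled up by its knob (value of joint any of pin_front, pin_back below -0.003 m).
It fails at once if the fingers press harder than 30 N on anything (contact force between the fingers and anything else above 30 N).
It fails at once if a thing standing round the tray is moved more than 20 mm (distance of any of jigger, salt, glass, canister, cork, mill from where it was at the start of the episode above 0.02 m).
It also fails if it takes over 61 s, if anything falls off the work surface, if the arm or the gripper's body presses on something with over 40 N, if the wrist force passes 120 N, or if a joint passes its speed limit or range.

ROBOT

A 6-joint arm with a two-finger parallel gripper is mounted at the origin on a cart in front of the work surface, level with it; the furniture and walls round the work are solid. World frame = base frame: x ahead of the robot, y to its left, z up, the work surface at z = 0. Lengths are in m, angles in rad, forces in N, time in s.
With the tool pointing down it reaches from about 0.3 to 0.775 m from the base axis. Payload 14.6 kg.
Tool frame: the origin (TCP) lies at the very end of the fingers, on their centre line; the grasp point (between the pads) lies 19 mm behind it; z points along the fingers, y is the line along which they close (so a half turn about z gives the same grasp; the last joint's range is limited). The gripper opens to 94 mm and grips with 3 to 60 N. Pads are 16 mm wide; open, the fingers measure 119 mm over their backs; the gripper's body (75 mm by 177 mm) begins 78 mm behind the grasp point.
Start: joints at [-1.38, 0.3, 1.521, -0, 1.321, -0.067], TCP at [0.14, -0.532, 0.205] pointing down, gripper open.
Joint ranges: [-3.03, 3.03], [-0.79, 2.21], [0.23, 2.52], [-1.04, 4.18], [0, 3.07], [-2.55, 2.55]. Speed limits (rad/s): [2.22, 2.22, 2.57, 3.14, 3.14, 3.14].

INTERFACE

Orientations are given as [roll, pitch, yaw] about the fixed x, y, z axes, in that order (R = Rz(yaw) Ry(pitch) Rx(roll)).
In Python, from station import ctrl, cams gives the robot as it stands. The module is installed in compiled form; this text tells all that it offers.
- The arm moves only by the tool arm_command, never from a script. Its argument "plan" is a list that holds one entry, the list of rows, each a list of 7 numbers: the shift along the tool's x, y, z in normalised numbers (1 is 500 mm), then the turn, a rotation vector about the tool's x, y, z in shares of 2 rad (1.0 is 2 rad), then the closure, from -1 (fully open) to 1 (shut). A call has 1 to 12 rows; each row is the pose to reach, as a shift and turn from the pose commanded when the call began, along the tool's axes at that moment; what a row does not reach only later rows make up. A row lasts 1/10 s, in which the tool goes at most 50 mm and 8.59 degrees, less where a joint would pass 70% of its speed; a pose out of reach is approached as far as the arm can. Shift and turn numbers lie between -1 and 1, and a call with a number outside is refused. A call with a gripper value outside its range is refused whole. The fingers move at their own pace and stop on an object; "squeeze" is the grip in N (left out, the last holds). Time passes only in rows, so rows that repeat a pose let the fingers close. It gives the time, the measured TCP pose, the force, the opening and the grip force at its end, in the units of the state.
- ctrl.get_obs(): the state, without advancing time (a new reading comes with each control period).
- cams.camera(name): name is "scene" or "top" or "wrist"; returns (picture, depth): 420x560x3 uint8, blue, green, red; 420x560 float32, m along the optical axis (not along the pixel's ray), 0 where there is no reading.
- cams.camera_info(name): a dict with "fx", "fy", "cx", "cy" (pixels), "world_to_cam" (4x4, takes a point from world to camera coordinates). Camera axes: x right, y down, z forward; pixel columns grow to the right and rows downward; lengths in m; the calibration is good to about 2 mm. A picture is of the moment at which its call begins: read the wrist's pose just before it. camera_info takes no time and is no camera call; for the wrist camera it gives the pose at the moment of the call.
- ctrl.hand_in(): hands the job in; it is judged then, once.
The state is a dict: "time_s": time; "qpos": joint angles; "joint_vel": joint speeds; "tau": joint torques, N m; "ee_pos": TCP position; "eef_rot": TCP orientation; "force": force on the tool from outside, world axes, zero at the start; "moment": the same for the moment, N m; "grip_width": finger opening in m; "grip_force": force on a finger pad.
Only numpy, scipy, OpenCV 4.12 (cv2) and the standard library are available. Lean on these libraries where they do the work, as an engineer would, in place of code of your own. Each camera call takes 0.05 s, during which the arm holds its last target. There are 200 camera calls.

## Working session

There is one attempt and no reset: what is moved stays moved. The work goes in short steps, Python scripts to look and compute and a tool call to move; the robot and the scene stay as the last step left them, time stands still between calls to the robot, and variables do not carry over. Pictures are saved under pics/ and viewed, at most 10 in all, crops included, and the job is handed in when it is done.

Besides the shell and the picture viewer there is one more tool, called after "Call:" in YAML: its name, and indented under it one key for each argument. arm_command: Moves the arm, as the interface text tells. Its arguments: {"type":"object","properties":{"plan":{"type":"array"},"squeeze":{"type":"number"}},"required":["plan"]}

```bash
mkdir -p pics; cat > h.py <<'E'
import numpy as np, cv2
from station import ctrl, cams
def cap(n):
    i=cams.camera_info(n); p,d=cams.camera(n); return p,d,i
def pts(d,i):
    v,u=np.mgrid[:d.shape[0],:d.shape[1]]
    c=np.stack([(u-i['cx'])/i['fx']*d,(v-i['cy'])/i['fy']*d,d,np.ones_like(d)],-1)
    return (c@np.linalg.inv(i['world_to_cam']).T)[...,:3]
def ray(i,u,v,z):
    M=np.linalg.inv(i['world_to_cam']);r=M[:3,:3]@[(u-i['cx'])/i['fx'],(v-i['cy'])/i['fy'],1];o=M[:3,3]
    return o+r*(z-o[2])/r[2]
def proj(i,p):
    c=i['world_to_cam']@np.r_[p,1];return np.array([i['fx']*c[0]/c[2]+i['cx'],i['fy']*c[1]/c[2]+i['cy']])
E
python3 - <<'E'
from h import *
import pickle
o=ctrl.get_obs();print(o)
for n in('top','scene'):
    p,d,i=cap(n);cv2.imwrite(f'pics/{n}0.png',p);pickle.dump((p,d,i),open(n+'0.pkl','wb'));print(n,i)
E
```

```text
{'time_s': 0.0, 'qpos': array([-1.37959881e+00,  3.00488551e-01,  1.52155956e+00, -3.92871398e-05,
        1.32070297e+00, -6.65822367e-02]), 'joint_vel': array([-0.00091528,  0.00092602, -0.00147252, -0.00189128,  0.00071932,
       -0.00041105]), 'tau': array([ 1.14683928e-03, -5.31800795e+01, -3.52740633e+01,  7.08815921e-02,
        2.44557374e-02, -1.05990912e-04]), 'ee_pos': array([ 0.14016175, -0.53157621,  0.20488586]), 'eef_rot': array([-3.14043425e+00, -3.91048640e-05,  2.57789478e-01]), 'force': array([0.76711627, 0.14223148, 0.36940369]), 'moment': array([0.01499524, 0.05136818, 0.05276452]), 'grip_force': 0.0, 'grip_width': 0.09420079093446615}
top {'fx': 396.59500562738657, 'fy': 396.59500562738657, 'cx': 278.04259147156887, 'cy': 209.31583561217278, 'world_to_cam': array([[-0.00444742, -0.9995802 , -0.02862958,  0.10846616],
       [-0.99724623,  0.00655284, -0.07387167,  0.5165789 ],
       [ 0.07402826,  0.0282222 , -0.99685672,  1.21703022],
       [ 0.        ,  0.        ,  0.        ,  1.        ]])}
scene {'fx': 403.5088066815123, 'fy': 403.5088066815123, 'cx': 275.18657897146915, 'cy': 205.39099519022875, 'world_to_cam': array([[-0.6333617 , -0.77383908, -0.005103  ,  0.3815758 ],
       [-0.52628013,  0.43555868, -0.73028614,  0.2850544 ],
       [ 0.56734661, -0.45984967, -0.68312232,  0.78387552],
       [ 0.        ,  0.        ,  0.        ,  1.        ]])}
```

View pics/top0.png

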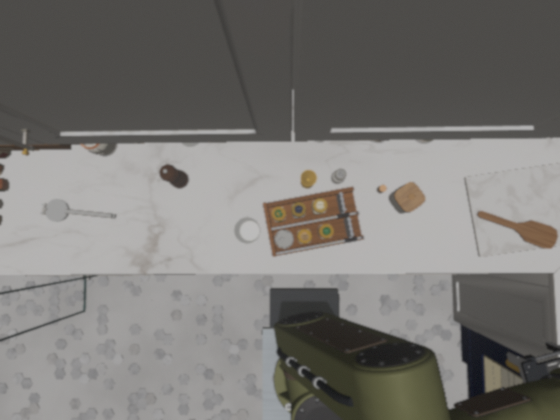

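View pics/scene0.png

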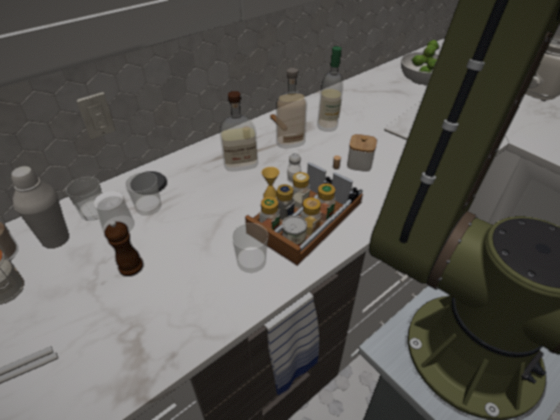

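The top view shows the tray at about (264..362, 188..255), with its end wall on the left. The tin (grey disc at 285,240) is in the front lane, the stops are on the right at about (345,205) and (350,230), the cork is at (381,189) and the canister at (408,197).

```bash
python3 - <<'E'
from h import *
import pickle
p,d,i=pickle.load(open('top0.pkl','rb'))
c=p[175:265,250:435];cv2.imwrite('pics/topc.png',cv2.resize(c,None,fx=4.3,fy=4.3,interpolation=cv2.INTER_CUBIC))
W=pts(d,i)
hsv=cv2.cvtColor(p,cv2.COLOR_BGR2HSV)
m=((hsv[...,0]<14)&(hsv[...,1]>110)&(hsv[...,2]>50)&(hsv[...,2]<150)).astype(np.uint8)
m[:, :258]=0;m[:,370:]=0;m[:180]=0;m[262:]=0
z=W[...,2]
mm=(m>0)&(z>.028)&(z<.045)
q=W[mm];print(len(q))
print(cv2.minAreaRect((q[:,:2]*1000).astype(np.float32)))
mm=(m>0)&(z>.052)&(z<.068);q=W[mm];print('end',len(q),cv2.minAreaRect((q[:,:2]*1000).astype(np.float32)))
for u,v in((264,204),(353,188),(362,239),(274,255)): print(ray(i,u,v,.036))
for u,v in((381,189),(408,197),(308,178),(339,176),(249,231)):print(u,v,W[v,u])
print(z[140:150,300], W[145,300])
E
```

```text
83
((549.4203491210938, 13.234626770019531), (23.64599609375, 257.1459045410156), 16.304140090942383)
end 27 ((453.9223327636719, 127.83914947509766), (131.40518188476562, 5.308012962341309), 11.035299301147461)
[0.53277623 0.14849504 0.036     ]
[ 0.58029358 -0.12588481  0.036     ]
[ 0.42366566 -0.15029616  0.036     ]
[0.3760813  0.11816998 0.036     ]
381 189 [ 0.57678135 -0.21188851  0.03378899]
408 197 [ 0.54635066 -0.27879026  0.08309923]
308 178 [0.61080037 0.01259691 0.04745129]
339 176 [ 0.60967032 -0.07693051  0.08837239]
249 231 [0.45020285 0.19726032 0.01237445]
[ 0.48397971  0.47628165  0.00540204  0.00174955  0.0005955   0.00078475
  0.00081984 -0.00256746 -0.00115946  0.00340357] [0.724846   0.03487198 0.00078475]
```

View pics/topc.png

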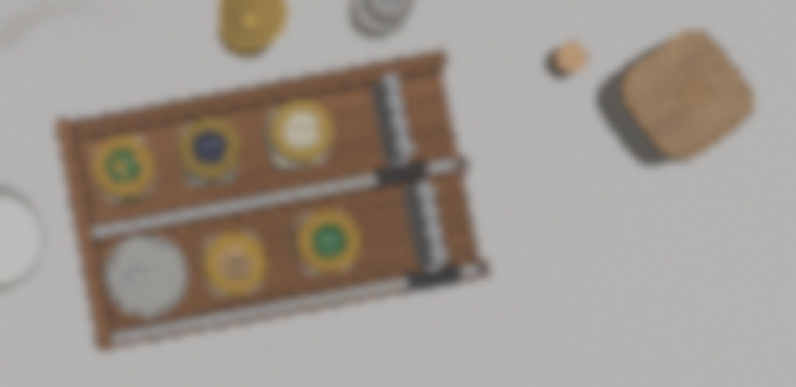

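The enlarged crop gives a tray yaw of about 10° and a centre near (0.478, -0.003). The tin is at crop (145,275) in the front lane, so the targets are front 0.094 and back 0.110. I'll move over the open end, turned so that tool x lies along tray +y.

The manual's scale: shifts go in shares of 500 mm and turns go in shares of 2 rad. Converting my numbers, 410 mm / 500 = 0.82, 376 mm / 500 = 0.752, -1.487 rad / 2 = -0.7435.

Call:
arm_command:
  plan:
    - [[0.068,-0.044,0,0,0,-0.062,1],[0.136,-0.09,0,0,0,-0.124,1],[0.204,-0.134,0,0,0,-0.186,1],[0.274,-0.18,0,0,0,-0.248,1],[0.342,-0.224,0,0,0,-0.31,1],[0.41,-0.268,0,0,0,-0.372,1],[0.478,-0.314,0,0,0,-0.4335,1],[0.546,-0.358,0,0,0,-0.4955,1],[0.616,-0.404,0,0,0,-0.5575,1],[0.684,-0.448,0,0,0,-0.6195,1],[0.752,-0.494,0,0,0,-0.6815,1],[0.82,-0.538,0,0,0,-0.7435,1]]
  squeeze: 40

```text
time_s: 1.3
ee_pos: [0.4689, -0.1656, 0.2053]
eef_rot: [-3.141, -0.0, 1.75]
force: [0.8, -0.7, -0.5]
grip_width: 0.0017
grip_force: 0.0
```

```bash
python3 - <<'E'
from h import *
import pickle
o=ctrl.get_obs();print({k:np.round(o[k],4) for k in('time_s','qpos','ee_pos','eef_rot','force','grip_width')})
p,d,i=cap('wrist');cv2.imwrite('pics/w1.png',p);pickle.dump((p,d,i),open('w1.pkl','wb'))
M=np.linalg.inv(i['world_to_cam']);print(M.round(3),i['fx'])
print(ctrl.get_obs()['ee_pos'])
E
```

```text
{'time_s': np.float64(1.3), 'qpos': array([-0.4132,  0.1825,  1.6669, -0.    ,  1.2924, -0.5924]), 'ee_pos': array([ 0.4689, -0.1656,  0.2053]), 'eef_rot': array([-3.1414e+00, -1.0000e-04,  1.7500e+00]), 'force': array([ 0.8266, -0.6866, -0.4663]), 'grip_width': np.float64(0.0017)}
[[ 0.984  0.172  0.045  0.456]
 [ 0.178 -0.951 -0.252 -0.093]
 [-0.     0.256 -0.967  0.385]
 [ 0.     0.     0.     1.   ]] 322.42046328712075
[ 0.47151463 -0.16227918  0.20521277]
```

View pics/w1.png

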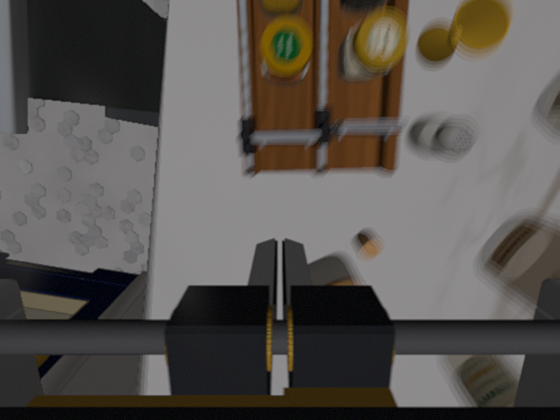

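The wrist view shows the fingertips at (265–295, 245), the tray's open end at row ~172, the front stop plate from (255,137) to (315,135), the back one from (330,128) to (398,127), and the cork at (368,243). The arm was still settling, so I'll retake it and measure.

```bash
python3 - <<'E'
from h import *
import pickle
p,d,i=cap('wrist');p,d,i=cap('wrist');o=ctrl.get_obs();print(o['ee_pos'],o['eef_rot'])
cv2.imwrite('pics/w2.png',cv2.resize(p[80:190,225:425],None,fx=4,fy=4,interpolation=cv2.INTER_CUBIC));pickle.dump((p,d,i),open('w2.pkl','wb'))
W=pts(d,i);z=W[...,2]
m=(z>.088)&(z<.103);m[:105]=0;m[160:]=0;m[:,:240]=0;m[:,405:]=0
n,l,s,c=cv2.connectedComponentsWithStats(m.astype(np.uint8))
for k in range(1,n):
    if s[k,4]<30: continue
    q=W[l==k];r=cv2.minAreaRect((q[:,:2]*1000).astype(np.float32));print(s[k],q.mean(0).round(4),r)
# tray yaw & edges: wood pixels at z .03-.042
h=cv2.cvtColor(p,cv2.COLOR_BGR2HSV)
w=(h[...,0]<15)&(h[...,1]>100)&(h[...,2]>40);w[200:]=0;w[:,:230]=0;w[:,410:]=0
ys,xs=np.where(w);
q=np.array([ray(i,u,v,.036) for u,v in zip(xs,ys)])[:,:2]*1000
print(len(q))
# silver rails
for v in (60,80,100,150,160):
    print(v,[(u,h[v,u].tolist()) for u in range(238,262,3)]) if v==60 else None
E
```

```text
[ 0.46875415 -0.16570884  0.20493874] [-3.14077413e+00 -5.40593786e-04  1.74811177e+00]
[334 128  68   9 595] [ 0.5331 -0.084   0.0965] ((533.5761108398438, -83.91060638427734), (57.466331481933594, 6.834570407867432), 10.456269264221191)
[249 137  66  10 643] [ 0.4608 -0.1055  0.0964] ((460.8417053222656, -105.57112121582031), (57.30217742919922, 7.8633198738098145), 10.447928428649902)
13752
60 [(238, [11, 79, 90]), (241, [101, 16, 129]), (244, [105, 17, 120]), (247, [14, 194, 84]), (250, [15, 210, 45]), (253, [14, 184, 83]), (256, [14, 184, 86]), (259, [22, 248, 106])]
```

View pics/w2.png

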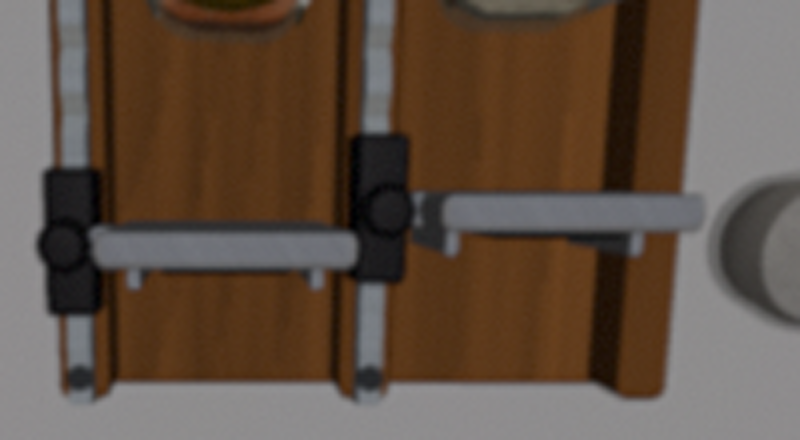

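The settled crop shows both plates clearly: front top edge at crop (90–358, 247), back at (440–703, 212), carriages at (70,240) and (380,208), and the jars well ahead of them. The plate sizes match (57 x 8 mm, height 96.5 mm). Next I'll compute the stop values, the finger outline and the shifts.

```bash
python3 - <<'E'
from h import *
import pickle
p,d,i=pickle.load(open('w2.pkl','rb'));W=pts(d,i)
a=np.deg2rad(10.45);ex=np.array([np.cos(a),np.sin(a)]);ey=np.array([-np.sin(a),np.cos(a)])
F=np.array([.4608,-.1056]);B=np.array([.5336,-.0839]);T=np.array([.46875,-.16571])
for n,u,v,z in(('floor',282.5,175,.006),('floorB',350,175,.006),('wallR',385,178.5,.036)):
    r=ray(i,u,v,z)[:2];print(n,'y rel front',(r-F)@ey,'s_front',.114-.142-(r-F)@ey,'s_back',.114-.142-(r-B)@ey)
for n,P in(('F',F),('B',B)): print(n,'plate rel TCP: x_tool',(P-T)@ey,'y_tool',(P-T)@ex)
# finger outline in tool frame
Q=W[235:].reshape(-1,3);t=np.c_[(Q[:,:2]-T)@ey,(Q[:,:2]-T)@ex,Q[:,2]-.205]
k=(abs(t[:,0])<.08)&(abs(t[:,1])<.1)&(t[:,2]>-.01);t=t[k]
for z0 in np.arange(-.01,.14,.01):
    s=t[(t[:,2]>=z0)&(t[:,2]<z0+.01)]
    if len(s)>5: print(round(z0,2),len(s),s[:,0].min().round(4),s[:,0].max().round(4),s[:,1].min().round(4),s[:,1].max().round(4))
E
```

```text
floor y rel front -0.04318624061333057 s_front 0.015186240613330584 s_back 0.023322039901572715
floorB y rel front -0.043216345735182314 s_front 0.01521634573518233 s_back 0.02335214502342447
wallR y rel front -0.04247676438524317 s_front 0.014476764385243188 s_back 0.02261256367348532
F plate rel TCP: x_tool 0.060554939675943616 y_tool 0.0030844579495965807
B plate rel TCP: x_tool 0.06869073896418575 y_tool 0.07861285505917011
0.0 173 0.0087 0.0112 -0.0107 0.0129
0.01 308 0.0086 0.0113 -0.0108 0.0136
0.02 362 0.0086 0.0113 -0.011 0.0137
0.03 444 0.0083 0.0114 -0.0109 0.0137
0.04 595 -0.0069 0.0114 -0.0112 0.0138
0.05 482 0.0084 0.0114 -0.0111 0.0138
0.06 163 0.0027 0.0114 -0.0009 0.0036
0.07 42 0.0037 0.0115 -0.0007 0.0034
0.09 1093 -0.0095 0.0349 -0.0761 0.0788
0.1 7586 -0.0073 0.0357 -0.0736 0.0765
0.11 17798 0.0032 0.0359 -0.0718 0.0748
0.12 18349 0.0168 0.0357 -0.0521 0.0543
0.13 7107 0.022 0.0262 -0.0514 0.0536
```

Start values are front about 0.015 and back about 0.023. The finger front face is about 9–11 mm ahead of the TCP. I'll lower behind the front pad.

Converted, 149 mm / 500 = 0.298, 100 mm / 500 = 0.2, -0.005 rad / 2 = -0.0025.

Call:
arm_command:
  plan:
    - [[0.008,0.004,0.05,0,0,-0.0025,1],[0.016,0.004,0.1,0,0,-0.0025,1],[0.024,0.004,0.15,0,0,-0.0025,1],[0.032,0.004,0.2,0,0,-0.0025,1],[0.04,0.004,0.25,0,0,-0.0025,1],[0.048,0.004,0.28,0,0,-0.0025,1],[0.056,0.004,0.298,0,0,-0.0025,1],[0.064,0.004,0.298,0,0,-0.0025,1],[0.072,0.004,0.298,0,0,-0.0025,1],[0.076,0.004,0.298,0,0,-0.0025,1],[0.076,0.004,0.298,0,0,-0.0025,1]]

```text
time_s: 2.55
ee_pos: [0.4638, -0.1293, 0.0572]
eef_rot: [3.141, 0.001, 1.75]
force: [-0.4, -0.0, 0.6]
grip_width: 0.0004
grip_force: 0.0
```

```bash
python3 - <<'E'
from h import *
o=ctrl.get_obs();a=np.deg2rad(10.45);ey=np.array([-np.sin(a),np.cos(a)]);ex=np.array([np.cos(a),np.sin(a)]);F=np.array([.4608,-.1056])
print(o['ee_pos'],o['eef_rot'],o['force'],'x to plate',(F-o['ee_pos'][:2])@ey,'y',(F-o['ee_pos'][:2])@ex)
p,d,i=cap('wrist');cv2.imwrite('pics/w3.png',p)
E
```

```text
[ 0.46377934 -0.12933954  0.05716468] [3.14054726e+00 6.00119014e-04 1.74990827e+00] [-0.36281902 -0.0445979   0.59914738] x to plate 0.023886172336891907 y 0.0013758888763028164
```

View pics/w3.png

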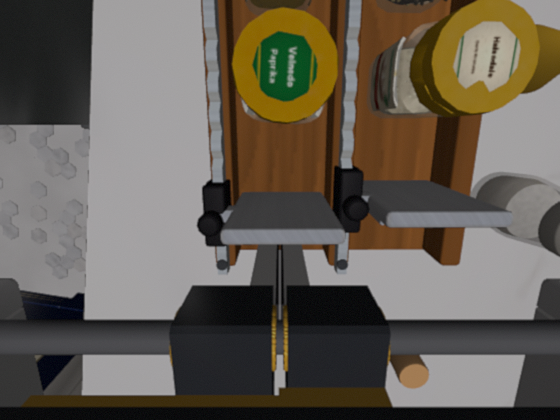

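The fingertips are centred behind the front plate, which spans (222–345, 195–242), and are clear of the ribs and jars. I'll push slowly.

Converted, 24 mm / 500 = 0.048, 22 mm / 500 = 0.044.

Call:
arm_command:
  plan:
    - [[0.004,0,0,0,0,0,1],[0.008,0,0,0,0,0,1],[0.012,0,0,0,0,0,1],[0.016,0,0,0,0,0,1],[0.02,0,0,0,0,0,1],[0.024,0,0,0,0,0,1],[0.028,0,0,0,0,0,1],[0.032,0,0,0,0,0,1],[0.036,0,0,0,0,0,1],[0.04,0,0,0,0,0,1],[0.044,0,0,0,0,0,1],[0.048,0,0,0,0,0,1]]

```text
time_s: 3.8
ee_pos: [0.4592, -0.1056, 0.0564]
eef_rot: [-3.142, 0.0, 1.75]
force: [0.0, -2.5, -1.3]
grip_width: 0.0005
grip_force: 1.3
```

```bash
cat > st.py <<'E'
import sys
from h import *
# report each plate's s (relative to open-end reference) and the TCP's distance behind it
F=np.array([.4608,-.1056]);a=np.deg2rad(10.45);ex=np.array([np.cos(a),np.sin(a)]);ey=np.array([-np.sin(a),np.cos(a)])
o=ctrl.get_obs();p,d,i=cap('wrist')
if len(sys.argv)>1: cv2.imwrite(sys.argv[1],p)
t=o['ee_pos'][:2]-F;print('t',o['time_s'],'tcp rel F y,x',(t@ey).round(4),(t@ex).round(4),'z',o['ee_pos'][2].round(4),'f ey,z',(o['force'][:2]@ey).round(2),o['force'][2].round(2))
W=pts(d,i);X=(W[...,:2]-F)@ex;Y=(W[...,:2]-F)@ey;z=W[...,2]
for n,x0,xr in(('front',0,(-.022,.022)),('back',.076,(.058,.098))):
    k=(X>xr[0])&(X<xr[1])&(z>.091)&(z<.101)&(Y<.11)&(Y>-.01)
    # the flat steel plate: grey pixels
    h=cv2.cvtColor(p,cv2.COLOR_BGR2HSV);k&=(h[...,1]<60)
    if k.sum()>30:
        # lowest (rearmost) edge of top in plate
        y=Y[k];print(n,k.sum(),'plate y 5/50/95%',np.percentile(y,[5,50,95]).round(4),'s_mid',(.015+np.median(y)).round(4))
E
python3 st.py
```

```text
t 3.8 tcp rel F y,x 0.0003 -0.0016 z 0.0564 f ey,z -2.46 -1.27
front 2209 plate y 5/50/95% [0.0094 0.0162 0.0197] s_mid 0.0312
back 1586 plate y 5/50/95% [0.0056 0.0099 0.0123] s_mid 0.0249
```

Converted, 16 mm / 500 = 0.032, 14 mm / 500 = 0.028.

Call:
arm_command:
  plan:
    - [[0.004,0,0,0,0,0,1],[0.008,0,0,0,0,0,1],[0.012,0,0,0,0,0,1],[0.016,0,0,0,0,0,1],[0.02,0,0,0,0,0,1],[0.024,0,0,0,0,0,1],[0.028,0,0,0,0,0,1],[0.032,0,0,0,0,0,1]]

```text
time_s: 4.65
ee_pos: [0.4565, -0.0901, 0.0565]
eef_rot: [3.141, 0.001, 1.75]
force: [0.5, -8.7, -3.2]
grip_width: 0.0004
grip_force: 4.6
```

```bash
python3 st.py
```

```text
t 4.65 tcp rel F y,x 0.016 -0.0015 z 0.0565 f ey,z -8.66 -3.23
front 2190 plate y 5/50/95% [0.0252 0.0319 0.0354] s_mid 0.0469
back 1565 plate y 5/50/95% [0.0054 0.0102 0.0123] s_mid 0.0252
```

The 8.7 N reaction at s≈0.046 confirms the first notch, so s is about TCP y + 0.030. I'll continue.

Converted, 24 mm / 500 = 0.048, 22 mm / 500 = 0.044.

Call:
arm_command:
  plan:
    - [[0.004,0,0,0,0,0,1],[0.008,0,0,0,0,0,1],[0.012,0,0,0,0,0,1],[0.016,0,0,0,0,0,1],[0.02,0,0,0,0,0,1],[0.024,0,0,0,0,0,1],[0.028,0,0,0,0,0,1],[0.032,0,0,0,0,0,1],[0.036,0,0,0,0,0,1],[0.04,0,0,0,0,0,1],[0.044,0,0,0,0,0,1],[0.048,0,0,0,0,0,1]]

```text
time_s: 5.9
ee_pos: [0.4521, -0.0665, 0.0565]
eef_rot: [3.142, 0.0, 1.75]
force: [-0.5, -4.1, -0.9]
grip_width: 0.0007
grip_force: 1.8
```

```bash
python3 st.py pics/w4.png
```

```text
t 5.9 tcp rel F y,x 0.04 -0.0015 z 0.0565 f ey,z -3.97 -0.95
front 1890 plate y 5/50/95% [0.0491 0.0551 0.0594] s_mid 0.0701
```

View pics/w4.png

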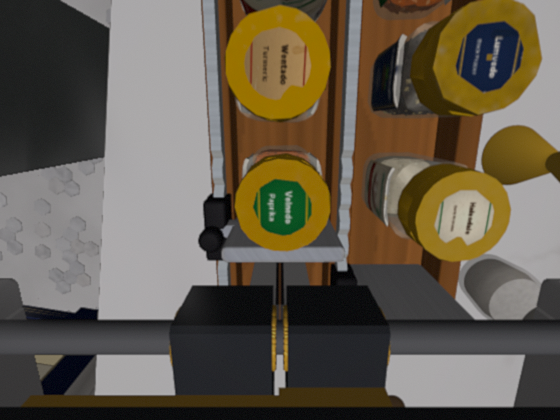

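The nearest jar (283,205) stands upright against the plate, the next one (278,62) is still ahead, and s is about 0.070. I'll continue past 0.078.

Converted, 16 mm / 500 = 0.032, 14 mm / 500 = 0.028.

Call:
arm_command:
  plan:
    - [[0.004,0,0,0,0,0,1],[0.008,0,0,0,0,0,1],[0.012,0,0,0,0,0,1],[0.016,0,0,0,0,0,1],[0.02,0,0,0,0,0,1],[0.024,0,0,0,0,0,1],[0.028,0,0,0,0,0,1],[0.032,0,0,0,0,0,1]]

```text
time_s: 6.75
ee_pos: [0.4492, -0.0506, 0.0565]
eef_rot: [3.142, 0.0, 1.75]
force: [-0.0, -3.7, -0.4]
grip_width: 0.0004
grip_force: 1.8
```

Converted, 4 mm / 500 = 0.008, 3 mm / 500 = 0.006.

Call:
arm_command:
  plan:
    - [[0.002,0,0,0,0,0,1],[0.004,0,0,0,0,0,1],[0.006,0,0,0,0,0,1],[0.008,0,0,0,0,0,1]]

```text
time_s: 7.15
ee_pos: [0.4485, -0.0465, 0.0564]
eef_rot: [-3.142, -0.0, 1.75]
force: [-0.8, -0.5, -0.5]
grip_width: 0.0006
grip_force: 0.1
```

```bash
python3 st.py
```

```text
t 7.15 tcp rel F y,x 0.0604 -0.0014 z 0.0564 f ey,z -0.38 -0.52
front 1902 plate y 5/50/95% [0.0694 0.0754 0.0797] s_mid 0.0904
back 1508 plate y 5/50/95% [0.0055 0.0108 0.0126] s_mid 0.0258
```

Converted, 2 mm / 500 = 0.004, 1 mm / 500 = 0.002.

Call:
arm_command:
  plan:
    - [[0.002,0,0,0,0,0,1],[0.004,0,0,0,0,0,1],[0.004,0,0,0,0,0,1],[0.004,0,0,0,0,0,1]]

```text
time_s: 7.6
ee_pos: [0.4482, -0.0447, 0.0565]
eef_rot: [3.142, -0.0, 1.75]
force: [-0.2, 0.6, -0.0]
grip_width: 0.0005
grip_force: 0.0
```

```bash
python3 st.py
```

```text
t 7.6 tcp rel F y,x 0.0622 -0.0014 z 0.0565 f ey,z 0.66 -0.04
front 1907 plate y 5/50/95% [0.0712 0.0782 0.0824] s_mid 0.0932
back 1521 plate y 5/50/95% [0.0053 0.0108 0.0127] s_mid 0.0258
```

The force fell to zero and the plate moved ahead of the fingers, so the front pin has drawn in near 0.094. I'll retreat, rise and cross to the back lane.

Converted, -83 mm / 500 = -0.166, -79 mm / 500 = -0.158.

Call:
arm_command:
  plan:
    - [[-0.016,0,0,0,0,0,1],[-0.05,0,0,0,0,0,1],[-0.09,0,-0.05,0,0,0,1],[-0.124,0,-0.11,0,0,0,1],[-0.158,0,-0.15,0,0,0,1],[-0.166,0.03,-0.15,0,0,0,1],[-0.166,0.076,-0.15,0,0,0,1],[-0.166,0.12,-0.15,0,0,0,1],[-0.166,0.15,-0.15,0,0,0,1],[-0.166,0.152,-0.15,0,0,0,1],[-0.166,0.152,-0.15,0,0,0,1]]

```text
time_s: 8.75
ee_pos: [0.5373, -0.1133, 0.1311]
eef_rot: [-3.141, -0.0, 1.75]
force: [-0.3, -0.1, -0.2]
grip_width: 0.0003
grip_force: 0.0
```

```bash
python3 st.py pics/w5.png
```

```text
t 8.75 tcp rel F y,x -0.0214 0.0739 z 0.1311 f ey,z -0.01 -0.2
front 1003 plate y 5/50/95% [0.0745 0.0781 0.0817] s_mid 0.0931
back 740 plate y 5/50/95% [0.0049 0.009  0.0121] s_mid 0.024
```

View pics/w5.png

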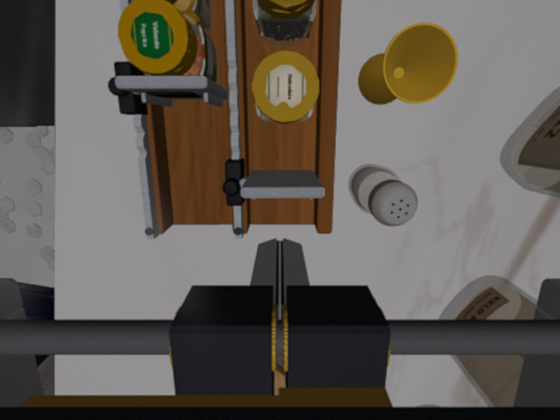

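The front stop rests at about 0.093–0.094 with its jar upright at (160,40). The fingers are lined up behind the back plate (240–323, 185), and the salt shaker (390,200) is clear. I'll lower and push.

Converted, 75 mm / 500 = 0.15, 68 mm / 500 = 0.136.

Call:
arm_command:
  plan:
    - [[0,0,0.05,0,0,0,1],[0,0,0.1,0,0,0,1],[0,0,0.136,0,0,0,1],[0,0,0.15,0,0,0,1],[0.006,0,0.15,0,0,0,1],[0.012,0,0.15,0,0,0,1],[0.018,0,0.15,0,0,0,1],[0.024,0,0.15,0,0,0,1],[0.028,0,0.15,0,0,0,1],[0.032,0,0.15,0,0,0,1],[0.036,0,0.15,0,0,0,1],[0.04,0,0.15,0,0,0,1]]

```text
time_s: 10.0
ee_pos: [0.5344, -0.0933, 0.0567]
eef_rot: [3.141, 0.0, 1.75]
force: [0.1, -2.8, 2.8]
grip_width: 0.0007
grip_force: 1.3
```

```bash
python3 st.py
```

```text
t 10.0 tcp rel F y,x -0.0012 0.0746 z 0.0567 f ey,z -2.79 2.78
front 2146 plate y 5/50/95% [0.0751 0.0787 0.0823] s_mid 0.0937
back 2073 plate y 5/50/95% [0.0079 0.0145 0.0182] s_mid 0.0295
```

Converted, 18 mm / 500 = 0.036, 16 mm / 500 = 0.032.

Call:
arm_command:
  plan:
    - [[0.004,0,0,0,0,0,1],[0.008,0,0,0,0,0,1],[0.012,0,0,0,0,0,1],[0.016,0,0,0,0,0,1],[0.02,0,0,0,0,0,1],[0.024,0,0,0,0,0,1],[0.028,0,0,0,0,0,1],[0.032,0,0,0,0,0,1],[0.036,0,0,0,0,0,1]]

```text
time_s: 10.95
ee_pos: [0.5308, -0.076, 0.0562]
eef_rot: [-3.141, 0.001, 1.75]
force: [0.4, -10.7, -2.7]
grip_width: 0.0003
grip_force: 5.0
```

Converted, 20 mm / 500 = 0.04, 18 mm / 500 = 0.036.

Call:
arm_command:
  plan:
    - [[0.004,0,0,0,0,0,1],[0.008,0,0,0,0,0,1],[0.012,0,0,0,0,0,1],[0.016,0,0,0,0,0,1],[0.02,0,0,0,0,0,1],[0.024,0,0,0,0,0,1],[0.028,0,0,0,0,0,1],[0.032,0,0,0,0,0,1],[0.036,0,0,0,0,0,1],[0.04,0,0,0,0,0,1]]

```text
time_s: 11.95
ee_pos: [0.5277, -0.0564, 0.0566]
eef_rot: [3.141, 0.001, 1.75]
force: [0.7, -4.7, -0.8]
grip_width: 0.0001
grip_force: 2.5
```

```bash
python3 st.py pics/w6.png
```

```text
t 11.95 tcp rel F y,x 0.0362 0.0747 z 0.0566 f ey,z -4.77 -0.85
front 1744 plate y 5/50/95% [0.0755 0.0792 0.0825] s_mid 0.0942
back 1731 plate y 5/50/95% [0.0454 0.0511 0.0555] s_mid 0.0661
```

View pics/w6.png

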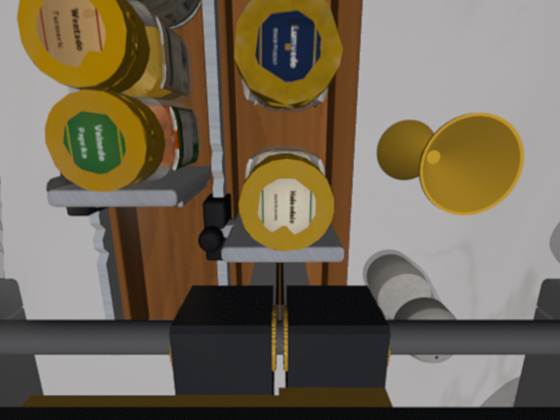

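The back stop is at about 0.066 with its jar upright at (287,205). The jigger (470,160) is clear and lower than the gripper body. I'll continue past 0.078 and 0.094.

Converted, 20 mm / 500 = 0.04, 18 mm / 500 = 0.036.

Call:
arm_command:
  plan:
    - [[0.004,0,0,0,0,0,1],[0.008,0,0,0,0,0,1],[0.012,0,0,0,0,0,1],[0.016,0,0,0,0,0,1],[0.02,0,0,0,0,0,1],[0.024,0,0,0,0,0,1],[0.028,0,0,0,0,0,1],[0.032,0,0,0,0,0,1],[0.036,0,0,0,0,0,1],[0.04,0,0,0,0,0,1]]

```text
time_s: 13.0
ee_pos: [0.5237, -0.0361, 0.0564]
eef_rot: [-3.141, 0.0, 1.75]
force: [0.4, -3.7, -0.3]
grip_width: 0.0005
grip_force: 1.6
```

Converted, 16 mm / 500 = 0.032, 14 mm / 500 = 0.028.

Call:
arm_command:
  plan:
    - [[0.004,0,0,0,0,0,1],[0.008,0,0,0,0,0,1],[0.012,0,0,0,0,0,1],[0.016,0,0,0,0,0,1],[0.02,0,0,0,0,0,1],[0.024,0,0,0,0,0,1],[0.028,0,0,0,0,0,1],[0.032,0,0,0,0,0,1]]

```text
time_s: 13.8
ee_pos: [0.5211, -0.0206, 0.0565]
eef_rot: [3.141, 0.0, 1.75]
force: [0.9, -5.0, -0.3]
grip_width: 0.0003
grip_force: 2.2
```

```bash
python3 st.py
```

```text
t 13.8 tcp rel F y,x 0.0727 0.0747 z 0.0565 f ey,z -5.09 -0.27
front 1383 plate y 5/50/95% [0.0758 0.0795 0.0826] s_mid 0.0945
back 1731 plate y 5/50/95% [0.0818 0.0877 0.092 ] s_mid 0.1027
```

Converted, 5.5 mm / 500 = 0.011, 5 mm / 500 = 0.01.

Call:
arm_command:
  plan:
    - [[0.002,0,0,0,0,0,1],[0.004,0,0,0,0,0,1],[0.006,0,0,0,0,0,1],[0.008,0,0,0,0,0,1],[0.01,0,0,0,0,0,1],[0.011,0,0,0,0,0,1],[0.011,0,0,0,0,0,1],[0.011,0,0,0,0,0,1]]

```text
time_s: 14.65
ee_pos: [0.52, -0.015, 0.0565]
eef_rot: [3.142, -0.0, 1.75]
force: [1.2, -0.4, -0.6]
grip_width: 0.0003
grip_force: 0.0
```

```bash
python3 st.py
```

```text
t 14.65 tcp rel F y,x 0.0784 0.0747 z 0.0565 f ey,z -0.56 -0.59
front 1322 plate y 5/50/95% [0.0756 0.0792 0.0826] s_mid 0.0942
back 1753 plate y 5/50/95% [0.0875 0.0939 0.0984] s_mid 0.1089
```

Zero force again, so this pin has drawn in too. I'll retreat and check both stops and pins from above.

Call:
arm_command:
  plan:
    - [[-0.016,0,0,0,0,0,1],[-0.05,0,0,0,0,0,1],[-0.09,0,-0.03,0,0,0,1],[-0.12,-0.012,-0.08,0,0,0,1],[-0.14,-0.028,-0.14,0,0,0,1],[-0.15,-0.044,-0.2,0,0,0,1],[-0.15,-0.06,-0.24,0,0,0,1],[-0.15,-0.072,-0.26,0,0,0,1],[-0.15,-0.072,-0.26,0,0,0,1],[-0.15,-0.072,-0.26,0,0,0,1]]

```text
time_s: 15.7
ee_pos: [0.4978, -0.0952, 0.1856]
eef_rot: [-3.141, -0.0, 1.75]
force: [-0.7, 0.5, 0.0]
grip_width: 0.0006
grip_force: 0.0
```

```bash
python3 st.py pics/w7.png; python3 - <<'E'
from h import *
F=np.array([.4608,-.1056]);a=np.deg2rad(10.45);ex=np.array([np.cos(a),np.sin(a)]);ey=np.array([-np.sin(a),np.cos(a)])
p,d,i=cap('wrist');W=pts(d,i);X=(W[...,:2]-F)@ex;Y=(W[...,:2]-F)@ey
for n,x0 in(('front',-.038),('back',.038)):
    k=(abs(X-x0)<.012)&(Y>.055)&(Y<.115)&(W[...,2]>.06)&(W[...,2]<.095)&(p.max(2)<60)
    z=W[...,2][k];print(n,k.sum(),np.histogram(z,np.arange(.06,.096,.002)))
    t=k&(W[...,2]>np.percentile(z,90)-.004);print('knob top',W[...,2][t].max(),np.median(W[...,2][t]),X[t].mean(),Y[t].mean())
E
```

```text
t 15.7 tcp rel F y,x 0.0035 0.0382 z 0.1856 f ey,z 0.59 0.04
front 574 plate y 5/50/95% [0.0747 0.0785 0.0817] s_mid 0.0935
back 553 plate y 5/50/95% [0.0906 0.0943 0.0982] s_mid 0.1093
front 515 (array([ 75, 282,  14,   0,   2,   5,   9,  70,  58,   0,   0,   0,   0,
         0,   0,   0,   0]), array([0.06 , 0.062, 0.064, 0.066, 0.068, 0.07 , 0.072, 0.074, 0.076,
       0.078, 0.08 , 0.082, 0.084, 0.086, 0.088, 0.09 , 0.092, 0.094]))
knob top 0.07781305334226196 0.07578936998732422 -0.03787461859345768 0.07850717057942949
back 605 (array([ 86, 306,  23,   0,   2,   4,  15,  95,  68,   2,   0,   1,   0,
         1,   2,   0,   0]), array([0.06 , 0.062, 0.064, 0.066, 0.068, 0.07 , 0.072, 0.074, 0.076,
       0.078, 0.08 , 0.082, 0.084, 0.086, 0.088, 0.09 , 0.092, 0.094]))
knob top 0.08904393370047092 0.07577303230296195 0.037986183242511344 0.09378453124556063
```

View pics/w7.png

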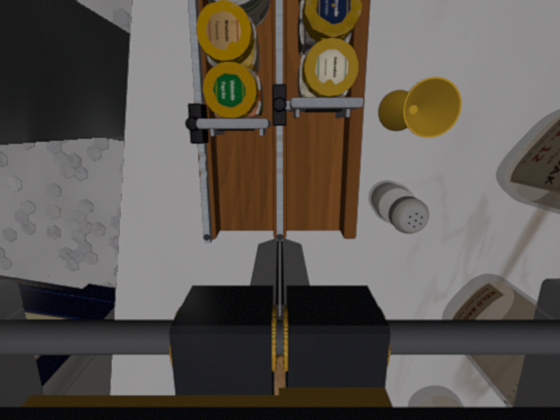

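Both knob tops sit at about 76 mm, 4 mm down, so both pins are in. The stops are about 16 mm apart at 0.0935 and 0.109 (plates at (232,124) and (325,103)). The jars in view stand upright, and the robot touches nothing. I'll hand in.

```bash
python3 -c "
from station import ctrl
print(ctrl.hand_in())"
```

```text
the job is handed in; nothing more can be done
None
```

I pushed both stops home and handed the job in; no verdict came back. By camera, the front (tin) lane's stop rests at about 0.094 and the back lane's at about 0.110, both pins are down, and the jars in view stand upright.

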